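# Isolate, prove dead and unload a bell kiln into the colour bin

### The job

Unload the cold kiln safely: first turn the controller's selector from the green mark past its click to the red off mark, then prove the kiln dead by pressing down the roller lever of the lid switch until it clicks and letting it spring back up. Only then tip the right-hand tilt-out bin forward by its yellow tab, put every glass colour-bar piece from the kiln shelf into it, and push it back until it clicks shut. Leave the two white kiln posts standing on the shelf and do not disturb the jacks, the wooden cup or the wax on the bench.

Things in the scene. Friction and masses are not known exactly. Their poses are not given: they have to be found in the camera images.
- kiln: Bench-top bell kiln with its bell cover lifted off: a low aluminium box on feet, 330 x 330 mm. Origin on the bench under its middle, axes along its sides, z up. Fixed. Its bed has a pale brick rim, 45 mm wide, top 110 mm above the bench, around a flat shelf 240 x 240 mm whose surface is 90 mm above the bench. The lid switch is on its +y side.
- kiln_shelf (a point): Middle of the kiln shelf's surface, axes of the kiln. Pieces and posts stand about the shelf at roughly 68 mm spacing, at most 75 mm from the middle along x and y at the start.
- piece0: Glass colour-bar piece, red: solid round cylinder, 32 mm in diameter, 42 mm long, about 90 g. Origin at its centre, z along its axis. Stands upright on the kiln shelf at the start; may be absent (4 to 6 of the 6 pieces are present).
- piece1: Glass colour-bar piece, amber: solid round cylinder, 32 mm in diameter, 42 mm long, about 90 g. Origin at its centre, z along its axis. Stands upright on the kiln shelf at the start; may be absent (4 to 6 of the 6 pieces are present).
- piece2: Glass colour-bar piece, green: solid round cylinder, 32 mm in diameter, 42 mm long, about 90 g. Origin at its centre, z along its axis. Stands upright on the kiln shelf at the start; may be absent (4 to 6 of the 6 pieces are present).
- piece3: Glass colour-bar piece, blue: solid round cylinder, 32 mm in diameter, 42 mm long, about 90 g. Origin at its centre, z along its axis. Stands upright on the kiln shelf at the start; may be absent (4 to 6 of the 6 pieces are present).
- piece4: Glass colour-bar piece, violet: solid round cylinder, 32 mm in diameter, 42 mm long, about 90 g. Origin at its centre, z along its axis. Stands upright on the kiln shelf at the start; may be absent (4 to 6 of the 6 pieces are present).
- piece5: Glass colour-bar piece, turquoise: solid round cylinder, 32 mm in diameter, 42 mm long, about 90 g. Origin at its centre, z along its axis. Stands upright on the kiln shelf at the start; may be absent (4 to 6 of the 6 pieces are present).
- post0: White ceramic kiln post, 34 x 34 mm, 50 mm tall, standing on the kiln shelf among the pieces. Origin under its middle, z up. To be left there.
- post1: White ceramic kiln post, 34 x 34 mm, 50 mm tall, standing on the kiln shelf among the pieces. Origin under its middle, z up. To be left there.
- selector (a joint): Selector on top of the controller: 0 at the green (on) mark, 1.05 rad at the red (off) mark, where it stops; grows as it turns clockwise seen from above. A sprung ball resists up to 0.12 N m until half way (about 0.53 rad), then the knob snaps on by itself to beyond 0.9.
- selector_grip (a point): On the selector's vertical axis, half way up its grip bar; turns with the knob. The black bar is 44 mm long along this point's x axis (its white pointer stripe is at the -x end) and 14 mm thick along y; its top is 14 mm above this point, the round 48 mm skirt's top 15 mm below it. The grey controller box under it measures 130 x 110 mm, its top 28 mm below this point and 73 mm above the bench.
- lid_switch (a joint): Roller lever of the blue lid limit switch: 0 when free (arm points 35 degrees up from level, along the kiln's +x), grows as the roller is pressed down; clicks at about 0.42 rad, end stop at 0.75 rad. A spring pushes it back up; pressing the roller down takes 2 to 6 N.
- switch_roller (a point): Centre of the red roller at the end of the lever, moving with it: 20 mm in diameter, 12 mm wide along its axis (the kiln's y). Its top is 144 mm above the bench when free. Pressed to the click it comes down about 17 mm and to the end stop 30 mm, swinging up to 8 mm towards the kiln's +x. Its middle is 58 mm out from the kiln's side.
- switch_pivot (a point): Point on the lever's pivot axis (along the kiln's y) in the roller's plane, fixed, 110 mm above the bench. The roller's centre is 42 mm from it.
- bin (a joint): Tilt-out colour bin: 0 when shut, grows as its top tips forward, stop at 0.87 rad. A sprung ball catch holds it shut (a pull of 2 to 4 N at the tab frees it); pushed back it meets the catch at 0.10 rad and clicks past it at 0.045 rad. Past about 0.4 rad it falls open and stays open by its weight; below about 0.25 rad it falls back against the catch and must be pushed past it.
- bin_hinge (a point): Middle of the bin's pivot line, 30 mm above the bench at the level of its underside; the frame tips with the bin about its -y. When shut -x points out of the rack's front, y lies along the pivot, z up. In this frame the bin reaches from x = -20 (front) to 110 mm (back) and y = -75 to 75 mm; the clear front is 145 mm high, the back 70 mm, the sides slope between; walls 5 mm, top open.
- bin_rack: Grey rack of two blue tilt-out bins side by side, 160 x 380 mm, top board 195 mm above the bench. Origin on the bench under its middle; its front looks to its -x. Fixed. The colour bin of this task is the one on its -y side (on the right as seen from the robot); fully tipped its mouth faces up and forward and pieces can be let down into it from above. The other bin does not move.
- bin_tab (a point): Middle of the top edge of the bin's yellow pull tab, moving with the bin: a flat tab 70 mm wide along y, 6 mm thick along x, standing 30 mm up from the front panel in its plane; at (-17, 0, 175) mm in the bin_hinge frame, 205 mm above the bench when shut. Behind it 65 mm are free before the rack's top board.
- jacks: Steel glassblower's jacks (a large spring tweezer), 240 mm long, lying on the bench. Leave it where it is. Origin on the bench under its middle.
- wood_block: Wooden shaping cup, 88 mm in diameter, 50 mm high, with a 155 mm handle. Leave it where it is. Origin on the bench under its middle.
- wax_puck: Yellow puck of beeswax, 66 mm in diameter, 24 mm high, on the open bench between kiln and bins. Leave it where it is. Origin on the bench under its middle.

How it is judged:
By the outcome, as a careful person would: the job done as asked, in the order asked, and still so for the second after the job is handed in, with the robot touching nothing.
Of piece0, piece1, piece2, piece3, piece4, piece5 only 4 to 6 are there at a start; the rules pass over those that are not, and their reading is None.
At some moment in a run one of piece0, piece1, piece2, piece3, piece4, piece5 may be knocked a few centimetres aside while the robot is not near it.
Once in a run the grip may slacken for a moment while it holds something.
It also fails if it takes over 210 s, if anything falls off the work surface, if the arm or the gripper's body presses on something with over 40 N, if the wrist force passes 120 N, or if a joint passes its speed limit or range.

### The arm

A 6-joint arm with a two-finger parallel gripper is mounted at the origin on the work surface. World frame = base frame: x ahead of the robot, y to its left, z up, the work surface at z = 0. Lengths are in m, angles in rad, forces in N, time in s.
With the tool pointing down it reaches from about 0.4 to 0.825 m from the base axis. Payload 7 kg.
Tool frame: the origin (TCP) lies at the very end of the fingers, on their centre line; the grasp point (between the pads) lies 19 mm behind it; z points along the fingers, x is the direction in which the jaws open and shut, and the axes are right-handed (so a half turn about z gives the same grasp; the last joint's range is limited). The gripper opens to 88 mm and grips with 3 to 60 N. Pads are 19 mm wide; open, the fingers measure 130 mm over their backs; the gripper's body (78 mm by 193 mm) begins 47 mm behind the grasp point.
Start: joints at [-1.014, 0.359, 0.012, 0, -1.224, -0.288], TCP at [0.179, -0.651, 0.227] pointing down, gripper open.
Joint ranges: [-3.07, 3.07], [-1.43, 2.12], [-1.02, 1.25], [-3.03, 1.67], [-3.05, -0], [-3.03, 3.03]. Speed limits (rad/s): [2.39, 2.39, 3.01, 3.14, 3.14, 3.14].

### API

Orientations are given as [roll, pitch, yaw] about the fixed x, y, z axes, in that order (R = Rz(yaw) Ry(pitch) Rx(roll)).
In Python, from station import telemetry, grab_frame, arm, regions_of, pinpoint gives the robot as it stands. The module is installed in compiled form; this text tells all that it offers.
- The arm moves only by the shell command python3 -m inch 'ROWS' [FORCE]. ROWS is text: rows parted by semicolons, each of 7 numbers parted by spaces: the opening, from 0 (shut) to 1 (fully open), then the shift along the world's x, y, z in cm, then the turn, a rotation vector about the world's x, y, z in degrees. A call has 1 to 12 rows; each row is the pose to reach, as a shift and turn from the pose measured when the call began; what a row does not reach only later rows make up. A row lasts 1/8 s, in which the tool goes at most 62.5 mm and 10.7 degrees, less where a joint would pass 70% of its speed; a pose out of reach is approached as far as the arm can. A call with a gripper value outside its range is refused whole. The fingers move at their own pace and stop on an object; FORCE is the grip in N (left out, the last holds). Time passes only in rows, so rows that repeat a pose let the fingers close. It gives the time, the measured TCP pose, the force and the opening at its end, in the units of the state.
- telemetry.get_state(): the state, without advancing time (a new reading comes with each control period).
- grab_frame(name): name is "scene" or "top"; returns a dict with "pixels" (384x512x3 uint8, red, green, blue), "fx", "fy", "cx", "cy" (pixels), "R" (3x3) and "t" (3): a world point X has camera coordinates R X + t. Camera axes: x right, y down, z forward; pixel columns grow to the right and rows downward; lengths in m; the calibration is good to about 2 mm. A picture is of the moment at which its call begins. There is no depth.
- arm.job_done(): hands the job in, once; it reports no verdict.
Trained networks look in the newest picture that a camera, given by its name, has taken for a name from the list of things; names that differ only in an ending like _2 or _b are one class to them, and where a whole thing is asked for, a point or a joint stands for the part that bears it (a point fixed in the world has none). Each returns a list of dicts, best first, with "p" (0 to 1); they miss things now and then, are a little off and sometimes report something else, mostly with a low value. They report only what shows in the picture. A call takes as long as a camera call.
- regions_of(camera, name): "pixels" (384x512 bool, what is visible of it) and "bbox" ([left, top, right, bottom] in pixels, round what is visible of it).
- pinpoint(camera, name): "location" ([column, row] in pixels: a listed point, or the origin of a listed thing).
The state is a dict: "t": time; "q": joint angles; "qd": joint speeds; "joint_efforts": joint torques, N m; "eef_pos": TCP position; "ee_rot": TCP orientation; "force": force on the tool from outside, world axes, zero at the start; "moment": the same for the moment, N m; "width": finger opening in m.
Only numpy, scipy, OpenCV 4.12 (cv2) and the standard library are available. Lean on these libraries where they do the work, as an engineer would, in place of code of your own. Each camera call takes 0.05 s, during which the arm holds its last target. There are 200 camera calls.

## Working session

There is one attempt and no reset: what is moved stays moved. The work goes in short steps, Python scripts to look and compute and a shell command to move; the robot and the scene stay as the last step left them, time stands still between calls to the robot, and variables do not carry over. Pictures are saved under pics/ and viewed, about 12 in all and at most 16, crops included, and the job is handed in when it is done.

```bash
mkdir -p pics; cat > h.py <<'E'
import numpy as np, cv2
from station import telemetry, grab_frame, arm, regions_of, pinpoint
def ray(f,px):
    d=np.array([(px[0]-f["cx"])/f["fx"],(px[1]-f["cy"])/f["fy"],1.0]); R=np.array(f["R"]); t=np.array(f["t"])
    o=-R.T@t; d=R.T@d; return o,d/np.linalg.norm(d)
def atz(f,px,z):
    o,d=ray(f,px); return o+d*(z-o[2])/d[2]
def tri(*obs):
    A=np.zeros((3,3));b=np.zeros(3)
    for f,px in obs:
        o,d=ray(f,px);P=np.eye(3)-np.outer(d,d);A+=P;b+=P@o
    X=np.linalg.solve(A,b)
    res=[np.linalg.norm(np.cross(X-ray(f,px)[0],ray(f,px)[1])) for f,px in obs]
    return X,max(res)
def save(f,n,box=None,s=1):
    im=np.array(f["pixels"])[:,:,::-1]
    if box: im=im[box[1]:box[3],box[0]:box[2]]
    cv2.imwrite("pics/"+n,cv2.resize(im,None,fx=s,fy=s,interpolation=cv2.INTER_CUBIC))
def proj(f,X):
    c=np.array(f["R"])@X+np.array(f["t"]); return np.array([f["fx"]*c[0]/c[2]+f["cx"],f["fy"]*c[1]/c[2]+f["cy"]])
E
python3 - <<'E'
from h import *
np.set_printoptions(precision=4,suppress=True)
s=telemetry.get_state(); print({k:np.round(v,3) for k,v in s.items()})
F={c:grab_frame(c) for c in("scene","top")}
for c,f in F.items():
    save(f,c+"0.png",s=1.5); print(c,-np.array(f["R"]).T@f["t"],f["fx"])
for n in ["kiln","kiln_shelf","piece0","piece1","piece2","piece3","piece4","piece5","post0","selector_grip","switch_roller","switch_pivot","bin_hinge","bin_rack","bin_tab","jacks","wood_block","wax_puck"]:
    r={c:pinpoint(c,n) for c in F}
    for c in F: print(n,c,[(np.round(x["location"],1).tolist(),round(x["p"],2)) for x in r[c][:3]])
    if r["scene"] and r["top"]:
        X,e=tri(*[(F[c],r[c][0]["location"]) for c in F]); print("   ",X,"res",round(e,4))
E
```

```text
{'t': np.float64(0.0), 'q': array([-1.014,  0.359,  0.011, -0.   , -1.224, -0.288]), 'qd': array([-0.002,  0.   ,  0.   ,  0.   , -0.001, -0.   ]), 'joint_efforts': array([ -0.001, -58.272,  29.306,   6.997,   0.007,  -0.   ]), 'eef_pos': array([ 0.179, -0.65 ,  0.226]), 'ee_rot': array([-3.141, -0.002,  1.839]), 'force': array([ 0.481, -1.237, -0.164]), 'moment': array([-0.021,  0.015, -0.019]), 'width': np.float64(0.088)}
scene [ 0.9252 -0.7864  0.7903] 441.290566060003
top [0.3456 0.0486 1.1911] 402.2199628947991
kiln scene [([190.9, 303.0], 0.87)]
kiln top [([346.5, 209.1], 0.79)]
    [ 0.4849 -0.2411  0.0029] res 0.0056
kiln_shelf scene [([189.9, 275.4], 0.6)]
kiln_shelf top [([352.3, 204.4], 0.76)]
    [ 0.4872 -0.2371  0.0888] res 0.0038
piece0 scene [([217.2, 282.5], 0.91), ([229.2, 260.6], 0.87), ([192.7, 304.1], 0.73)]
piece0 top [([352.4, 230.0], 0.65), ([162.9, 158.6], 0.65), ([353.2, 176.9], 0.56)]
    [ 0.4723 -0.2173  0.0472] res 0.0647
piece1 scene [([217.2, 282.5], 0.91), ([229.2, 260.6], 0.87), ([192.7, 304.1], 0.73)]
piece1 top [([352.4, 230.0], 0.65), ([162.9, 158
[... 1547 characters left out ...]
9 ] res 0.0074
bin_hinge scene [([317.5, 194.9], 0.85)]
bin_hinge top [([172.0, 170.4], 0.82)]
    [0.5844 0.2798 0.0253] res 0.0081
bin_rack scene []
bin_rack top [([139.5, 167.5], 0.82), ([161.9, 159.8], 0.5)]
bin_tab scene [([312.7, 148.1], 0.58), ([186.4, 273.9], 0.3)]
bin_tab top [([164.9, 161.9], 0.71)]
    [0.5658 0.2628 0.1915] res 0.0003
jacks scene [([243.3, 207.0], 0.83)]
jacks top [([210.0, 233.1], 0.59)]
    [ 0.3999  0.1604 -0.012 ] res 0.0024
wood_block scene [([264.5, 165.0], 0.71)]
wood_block top [([130.0, 242.5], 0.66)]
    [0.3605 0.3877 0.0083] res 0.0027
wax_puck scene [([266.8, 233.7], 0.81)]
wax_puck top [([236.0, 187.3], 0.76)]
    [ 0.5307  0.0822 -0.0043] res 0.0075
```

View pics/scene0.png

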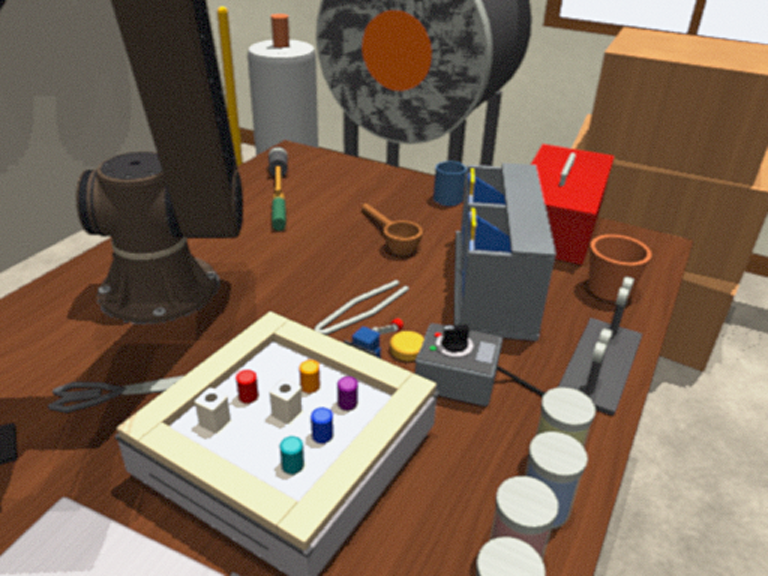

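View pics/top0.png

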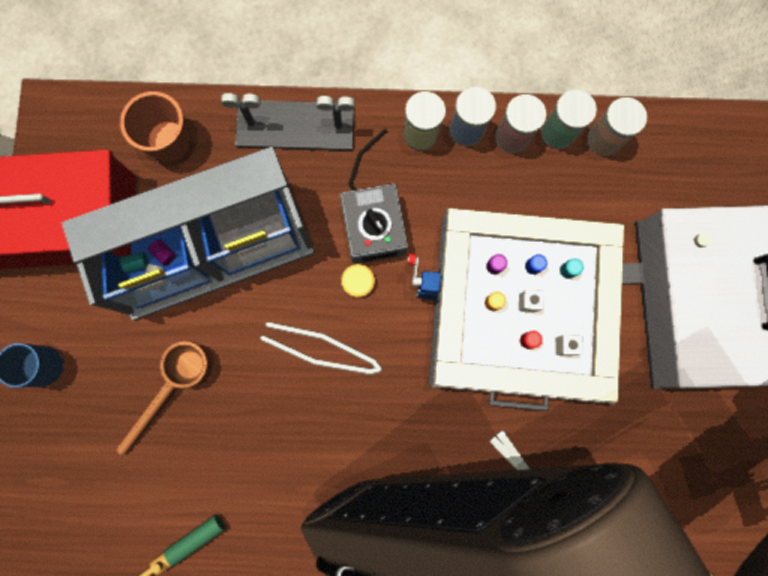

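Scene: five pieces on the shelf (red, amber, violet, blue, turquoise; no green) and two posts. The selector knob is at about (303,226) in scene and (249,148) in top, and the yellow tab of the right bin is at (163,160) in top.

```bash
cat >> h.py <<'E'
HUE={"red":((0,5),(173,180)),"amber":((12,24),),"blue":((112,125),),"violet":((136,160),),"turq":((84,98),)}
def blobs(f,quad,zt=0.132):
    im=cv2.cvtColor(np.array(f["pixels"]),cv2.COLOR_RGB2HSV)
    m=np.zeros(im.shape[:2],np.uint8); cv2.fillConvexPoly(m,np.array(quad,np.int32),1)
    out={}
    for n,rs in HUE.items():
        k=np.zeros_like(m)
        for a,b in rs: k|=((im[:,:,0]>=a)&(im[:,:,0]<=b)&(im[:,:,1]>130)&(im[:,:,2]>60)).astype(np.uint8)
        k&=m; c,l,st,ce=cv2.connectedComponentsWithStats(k)
        if c>1:
            i=1+np.argmax(st[1:,4]); out[n]=(ce[i],int(st[i,4]),st[i,:4].tolist())
    return out
def shelfquad(f,c=None,yaw=None,h=.118,z=.112):
    R=np.array([[np.cos(yaw),-np.sin(yaw)],[np.sin(yaw),np.cos(yaw)]])
    return [proj(f,np.r_[c+R@np.array(p)*h,z]) for p in((1,1),(1,-1),(-1,-1),(-1,1))]
E
python3 - <<'E'
from h import *
np.set_printoptions(precision=4,suppress=True)
F={c:grab_frame(c) for c in("scene","top")}
t=F["top"]
cs=np.array([atz(t,np.array(p)/1.5,.11)[:2] for p in((447,210),(623,226),(617,401),(433,386))])
print("kiln corners",cs,cs.mean(0)); e=cs[0]-cs[1]; print("kiln yaw via y side",np.degrees(np.arctan2(-e[0],e[1])),np.linalg.norm(e)); e=cs[0]-cs[3];print(np.degrees(np.arctan2(e[1],e[0])),np.linalg.norm(e))
c=cs.mean(0);yaw=np.arctan2(e[1],e[0])
B={k:blobs(F[k],shelfquad(F[k],c,yaw,z=.125 if k=="scene" else .112)) for k in F}
for n in HUE:
    print(n,[ (np.round(B[k][n][0],1),B[k][n][1]) if n in B[k] else None for k in F])
    if all(n in B[k] for k in F): print("   ",*tri(*[(F[k],B[k][n][0]) for k in F]), atz(t,B["top"][n][0],.125))
print("selector",tri((F["scene"],(303.3,222)),(t,(249.1,148.2))))
m=regions_of("top","bin_tab"); 
for r in m[:2]:
    ys,xs=np.nonzero(r["pixels"]); P=np.array([atz(t,(x,y),.205)[:2] for x,y in zip(xs,ys)]); w,v=np.linalg.eigh(np.cov(P.T)); print("tab",r["p"],P.mean(0),v[:,1],np.degrees(np.arctan2(-v[0,1],v[1,1])),(P.max(0)-P.min(0)))
print("rack yaw",[atz(t,np.array(p)/1.5,.195)[:2] for p in((67,222),(274,150))])
save(t,"sel.png",(215,110,300,205),6)
E
```

```text
kiln corners [[ 0.6567 -0.0846]
 [ 0.6363 -0.4092]
 [ 0.3182 -0.3891]
 [ 0.3348 -0.0636]] [ 0.4865 -0.2366]
kiln yaw via y side -3.5841498637852727 0.32529879424453845
-3.720630473691614 0.3225983017372645
red [(array([164.4, 257. ]), 241), (array([353.9, 226.2]), 120)]
    [ 0.4232 -0.2363  0.1128] 0.0010982417638884696 [ 0.4215 -0.2338  0.125 ]
amber [(array([206.2, 251.3]), 200), (array([327.4, 202.5]), 35)]
    [ 0.4865 -0.1667  0.1039] 0.0014968139354853266 [ 0.4826 -0.1634  0.125 ]
blue [(array([214.3, 282.4]), 225), (array([355.3, 176.8]), 64)]
    [ 0.5583 -0.2425  0.1092] 0.00039955553880797486 [ 0.5549 -0.2384  0.125 ]
violet [(array([231.3, 262.1]), 157), (array([329.5, 176.9]), 36)]
    [ 0.5566 -0.1718  0.1077] 0.0011606278511657213 [ 0.5523 -0.1689  0.125 ]
turq [(array([194.2, 302.9]), 289), (array([378.8, 179.5]), 39)]
    [ 0.5528 -0.3076  0.1076] 0.00019562514976672373 [ 0.5493 -0.302   0.125 ]
selector (array([0.6341, 0.0512, 0.0985]), np.float64(0.002152932909653279))
tab 0.61 [0.5787 0.2588] [-0.3228  0.9465] 18.83322594158079 [0.1388 0.1654]
rack yaw [array([0.5914, 0.5688]), array([0.7296, 0.2257])]
```

View pics/sel.png

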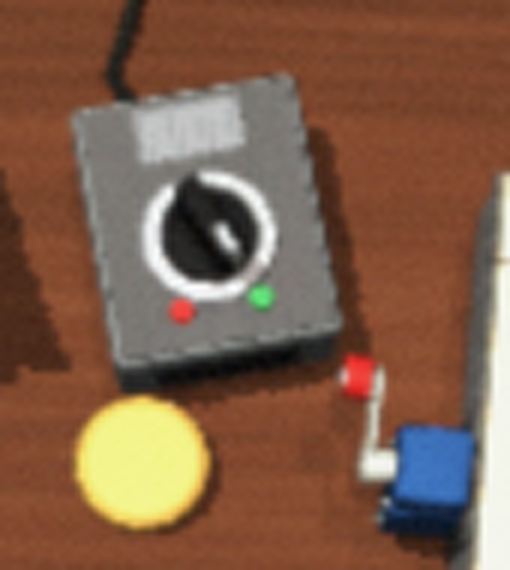

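The pointer stripe is at the green mark. Knob centre in the crop is (209,234), red mark (182,312), green mark (262,297), so the bar lies along about +40°, which I'll measure precisely.

```bash
python3 - <<'E'
from h import *
np.set_printoptions(precision=4,suppress=True)
F={c:grab_frame(c) for c in("scene","top")}; t=F["top"]; s=F["scene"]
o=lambda x,y: np.array([x/6+215-.4,y/6+110-.4])
c=atz(t,o(209,234),.086)[:2]; print("skirt",c)
for n,p in(("green",(262,297)),("red",(182,312))):
    d=c-atz(t,o(*p),.073)[:2]; print(n,np.degrees(np.arctan2(d[1],d[0])))
a=atz(t,o(190,183),.115)[:2];b=atz(t,o(242,275),.115)[:2]; print("bar",np.degrees(np.arctan2(*(a-b)[::-1])),(a+b)/2,np.linalg.norm(a-b))
print("box c",np.mean([atz(t,o(*p),.073)[:2] for p in((75,115),(292,77),(340,322),(115,362))],0))
r=regions_of("scene","selector_grip"); rt=regions_of("top","selector_grip")
for q in(r,rt): print([(np.round(x["p"],2),x["bbox"],x["pixels"].sum()) for x in q[:3]])
save(s,"sel2.png",(260,195,350,275),6)
E
```

```text
skirt [0.6343 0.0492]
green 44.47013760486505
red -18.486083250112127
bar 30.50030170076 [0.6293 0.0461] 0.04938608518905306
box c [0.6455 0.0512]
[(np.float64(0.84), [293.3, 217.5, 310.3, 232.8], np.int64(295))]
[]
```

View pics/sel2.png

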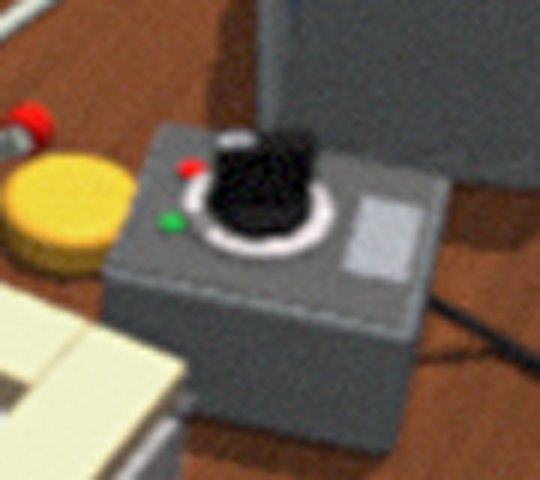

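Scene crop: the bar stands on the skirt with the pointer stripe at its top left (crop (237,140)). Knob axis is at about (0.634, 0.050). Moving above it with the jaws across the bar.

```bash
python3 -m inch '0.55 6 9 3 0 0 3; 0.55 10 15 3 0 0 5; 0.55 14 21 3 0 0 8; 0.55 18 27 3 0 0 11; 0.55 22 33 3 0 0 13; 0.55 25 38 3 0 0 15; 0.55 28 43 3 0 0 17; 0.55 31 48 3 0 0 19; 0.55 35 53 3 0 0 21; 0.55 39 59 3 0 0 22.6; 0.55 42.5 65 3 0 0 22.6; 0.55 45.5 70 3 0 0 22.6' 20; python3 -m inch '0.55 0 0 0 0 0 0; 0.55 0 0 0 0 0 0'; python3 -c "
from h import *
s=telemetry.get_state();print(s['eef_pos'],np.degrees(s['ee_rot']),s['q'],s['force'],s['moment'])"
```

```text
t: 3.75
eef_pos: [0.5888, -0.0233, 0.2569]
ee_rot: [3.141, 0.0, 2.234]
force: [1.2, 0.2, -0.1]
width: 0.0483
t: 4.0
eef_pos: [0.5887, -0.0229, 0.2566]
ee_rot: [3.142, 0.0, 2.235]
force: [0.4, 0.2, -0.2]
width: 0.048
[ 0.58865226 -0.02294531  0.25663978] [1.79997907e+02 8.70912539e-03 1.28079827e+02] [ 2.92754407e-01  2.00096918e-01 -1.37926231e-01  1.36043433e-04
 -1.23268392e+00 -1.19897749e+00] [ 0.43333908  0.18568821 -0.19058629] [-0.05370426  0.09903887  0.01757995]
```

```bash
python3 -m inch '0.55 2.5 4 0 0 0 0; 0.55 4.5 7.3 0 0 0 0; 0.55 4.5 7.3 -3 0 0 0; 0.55 4.5 7.3 -8 0 0 0; 0.55 4.5 7.3 -12 0 0 0; 0.55 4.5 7.3 -14.5 0 0 0; 0.55 4.5 7.3 -16 0 0 0; 0.55 4.5 7.3 -16.3 0 0 0; 0.55 4.5 7.3 -16.3 0 0 0'; python3 - <<'E'
from h import *
f=grab_frame("top"); save(f,"a1.png",(215,110,300,205),6)
f=grab_frame("scene"); save(f,"a2.png",(250,170,350,275),6)
print(telemetry.get_state()["eef_pos"])
E
```

```text
t: 5.12
eef_pos: [0.6342, 0.0498, 0.0946]
ee_rot: [3.14, 0.001, 2.235]
force: [-0.4, 0.6, -0.4]
width: 0.0482
[0.63439598 0.05010292 0.09493726]
```

View pics/a2.png

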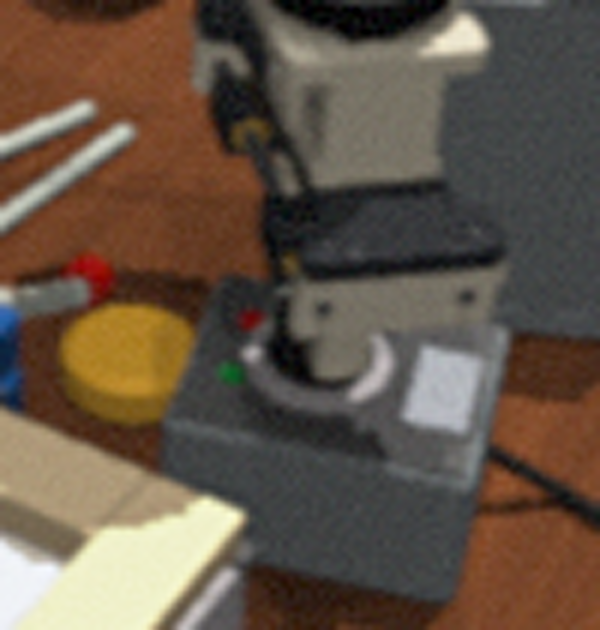

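The fingers straddle the bar without touching anything. Next I close, turn clockwise about 63° and release.

```bash
python3 -m inch '0 0 0 0 0 0 0; 0 0 0 0 0 0 0; 0 0 0 0 0 0 0; 0 0 0 0 0 0 0; 0 0 0 0 0 0 0' 25; python3 -m inch '0 0 0 0 0 0 -8; 0 0 0 0 0 0 -16; 0 0 0 0 0 0 -24; 0 0 0 0 0 0 -32; 0 0 0 0 0 0 -40; 0 0 0 0 0 0 -48; 0 0 0 0 0 0 -56; 0 0 0 0 0 0 -60; 0 0 0 0 0 0 -60; 0 0 0 0 0 0 -60'; python3 -c "
from h import *
s=telemetry.get_state();print(s['eef_pos'],np.degrees(s['ee_rot']),s['force'],s['moment'])"
```

```text
t: 5.85
eef_pos: [0.6357, 0.0489, 0.0951]
ee_rot: [3.139, 0.003, 2.236]
force: [5.7, -6.7, -1.3]
width: 0.0137
t: 7.1
eef_pos: [0.6357, 0.0496, 0.0952]
ee_rot: [3.139, 0.003, 1.191]
force: [-2.4, 5.7, 1.9]
width: 0.0145
[0.63565304 0.04958009 0.09516994] [1.79868613e+02 1.48930222e-01 6.82337622e+01] [-2.36223583  5.69055967  1.92619103] [1.99046802 0.66484013 0.67197538]
```

```bash
python3 -m inch '0 0 0 0 0 0 -3; 0 0 0 0 0 0 -3; 0.5 0 0 0 0 0 0; 0.5 0 0 0 0 0 0; 0.5 0 0 0 0 0 0; 0.5 0 0 4 0 0 0; 0.5 0 0 10 0 0 0; 0 -3 -3 10 0 0 8; 0 -6.8 -6.7 10 0 0 18; 0 -6.8 -6.7 10 0 0 28; 0 -6.8 -6.7 10 0 0 38; 0 -6.8 -6.7 10 0 0 48'; python3 -m inch '0 0 0 0 0 0 10; 0 0 0 0 0 0 20; 0 0 0 0 0 0 30; 0 0 0 0 0 0 40; 0 0 0 0 0 0 50; 0 0 0 0 0 0 60; 0 0 0 0 0 0 60'; python3 - <<'E'
from h import *
t=grab_frame("top"); save(t,"b1.png",(215,110,300,205),6)
s=grab_frame("scene"); save(s,"b2.png",(230,170,350,275),5)
import cv2
for n in("switch_roller","switch_pivot"): print(n,[(x["location"],round(x["p"],2)) for x in pinpoint("scene",n)[:2]])
st=telemetry.get_state(); print(st["eef_pos"],np.degrees(st["ee_rot"]),st["q"])
E
```

```text
t: 8.6
eef_pos: [0.5675, -0.0177, 0.1954]
ee_rot: [3.139, 0.003, 2.034]
force: [-0.7, 0.3, 0.0]
width: 0.0017
t: 9.48
eef_pos: [0.5675, -0.0178, 0.1954]
ee_rot: [3.139, 0.003, 3.079]
force: [-0.4, -0.0, -0.4]
width: 0.0005
switch_roller [([265.3, 218.8], 0.63)]
switch_pivot [([253.1, 218.8], 0.9)]
[ 0.56747358 -0.01774932  0.19543651] [1.79847435e+02 1.54939841e-01 1.76345661e+02] [ 0.31228669  0.2045482  -0.27549481 -0.00167563 -1.08726073 -0.3752869 ]
```

View pics/b2.png

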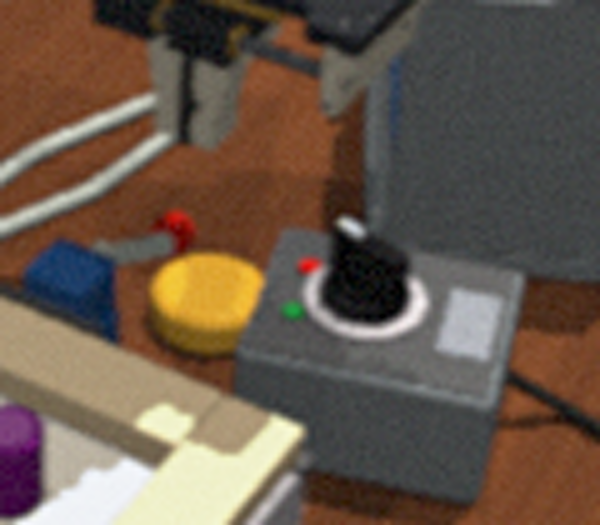

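The selector now points at the red mark. The lever is still free and the fingers are above it, so I press down on the roller.

```bash
python3 -m inch '0 0 0 -3 0 0 0; 0 0 0 -4.5 0 0 0; 0 0 0 -5.2 0 0 0; 0 0 0 -5.8 0 0 0; 0 0 0 -6.4 0 0 0; 0 0 0 -7 0 0 0; 0 0 0 -7.5 0 0 0; 0 0 0 -7.7 0 0 0; 0 0 0 -7.7 0 0 0'; python3 - <<'E'
from h import *
s=grab_frame("scene"); save(s,"c2.png",(230,170,330,260),5)
E
```

```text
t: 10.8
eef_pos: [0.5685, -0.0175, 0.1192]
ee_rot: [3.138, 0.005, 3.078]
force: [4.0, 0.6, 5.4]
width: 0.0002
```

View pics/c2.png

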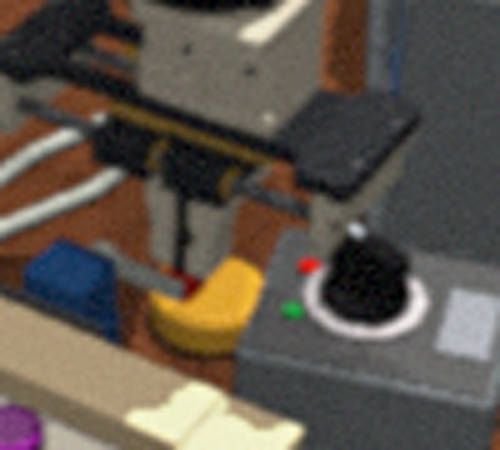

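The roller is down about 25 mm at 5.4 N, well past the click. I release straight up and measure the tab and the rack.

```bash
python3 -m inch '0 0 0 2 0 0 0; 0 0 0 4.5 0 0 0; 0 0 0 10 0 0 0; 0 0 0 15 0 0 0; 0 0 -6 16 0 0 0; 0 0 -10 16 0 0 0;0 0 -10 16 0 0 0'; python3 - <<'E'
from h import *
np.set_printoptions(precision=4,suppress=True)
F={c:grab_frame(c) for c in("scene","top")}
pl={}
for c,box in(("top",(100,130,200,200)),("scene",(300,110,350,175))):
    hsv=cv2.cvtColor(np.array(F[c]["pixels"]),cv2.COLOR_RGB2HSV)
    m=((hsv[:,:,0]>18)&(hsv[:,:,0]<35)&(hsv[:,:,1]>120)&(hsv[:,:,2]>110)).astype(np.uint8)
    k=np.zeros_like(m);k[box[1]:box[3],box[0]:box[2]]=1
    n,l,st,ce=cv2.connectedComponentsWithStats(m&k)
    for i in range(1,n):
        if st[i,4]>8:
            ys,xs=np.nonzero(l==i); r=cv2.minAreaRect(np.c_[xs,ys].astype(np.float32)); print(c,ce[i],st[i],np.round(cv2.boxPoints(r),1).tolist())
for n in("bin_tab","bin_hinge","switch_roller"):
    P={c:pinpoint(c,n) for c in F}; print(n,{c:[(np.round(x["location"],1),round(x["p"],2)) for x in P[c][:2]] for c in F})
    if all(P.values()): print(tri(*[(F[c],P[c][0]["location"]) for c in F]))
save(F["top"],"d1.png",(100,110,300,210),4); save(F["scene"],"d2.png",(230,100,380,240),4)
E
```

```text
t: 11.72
eef_pos: [0.5663, -0.1196, 0.2778]
ee_rot: [3.138, 0.0, 3.075]
force: [0.0, 0.8, 1.0]
width: 0.0001
top [163.2088 159.2637] [150 154  27  12  91] [[149.5, 162.60000610351562], [175.60000610351562, 153.0], [176.6999969482422, 156.0], [150.60000610351562, 165.5]]
top [102.85 181.7 ] [100 180   7   5  20] [[99.19999694824219, 181.60000610351562], [105.80000305175781, 179.39999389648438], [106.5999984741211, 181.8000030517578], [100.0, 184.0]]
scene [314.5    118.3056] [313 112   4  17  36] [[313.0, 112.0], [316.0, 112.0], [316.0, 128.0], [313.0, 128.0]]
scene [315.12 147.12] [314 138   4  21  50] [[314.0, 138.0], [317.0, 138.0], [317.0, 158.0], [314.0, 158.0]]
bin_tab {'scene': [(array([314.4, 148.6]), 0.79)], 'top': [(array([163.8, 159.5]), 0.61)]}
(array([0.5711, 0.2656, 0.1904]), np.float64(0.0008467952484450622))
bin_hinge {'scene': [(array([314.6, 196.3]), 0.76)], 'top': [(array([171.9, 166.6]), 0.66)]}
(array([0.5869, 0.2758, 0.0256]), np.float64(0.0016524677565517732))
switch_roller {'scene': [(array([262.6, 216. ]), 0.47), (array([163.8, 257.3]), 0.39)], 'top': [(array([348.6, 206.5]), 0.36)]}
(array([ 0.5342, -0.1599,  0.2249]), np.float64(0.08046291175217643))
```

View pics/d1.png

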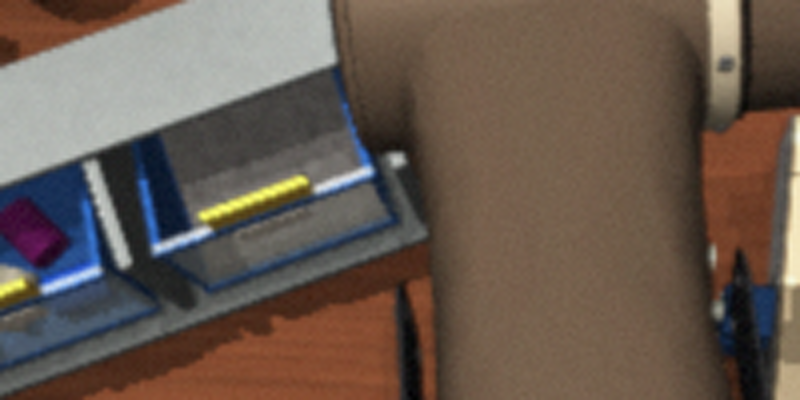

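View pics/d2.png

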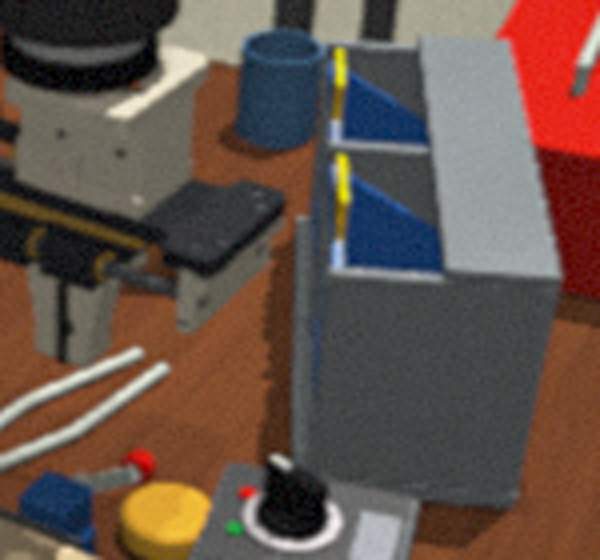

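The lever has sprung back up. The tab middle is about (0.569, 0.265), mid-height 0.19 m, and the rack yaw is about 20.5°. I put the closed fingers behind the tab.

```bash
python3 -m inch '0 0 6 0 0 0 -6; 0 0.5 12 0 0 0 -15; 0 1 18 0 0 0 -25; 0 1.5 24 0 0 0 -35; 0 2 30 0 0 0 -45; 0 2.5 35 0 0 0 -55; 0 2.9 39.5 0 0 0 -65.7; 0 2.9 39.5 0 0 0 -65.7; 0 2.9 39.5 0 0 0 -65.7'; python3 - <<'E'
from h import *
s=telemetry.get_state(); print(s["eef_pos"],np.degrees(s["ee_rot"]),s["q"])
E
```

```text
t: 13.25
eef_pos: [0.5968, 0.2786, 0.2786]
ee_rot: [3.139, 0.004, 1.935]
force: [-0.4, -0.6, 0.4]
width: 0.0005
[0.59675597 0.27859671 0.27864979] [179.86609172   0.24382106 110.85472576] [ 0.73517793  0.30454438  0.04951623  0.00497511 -1.3151368  -1.94324226]
```

```bash
python3 -m inch '0 0 0 -4 0 0 0; 0 0 0 -8 0 0 0; 0 0 0 -9.8 0 0 0; 0 0 0 -9.8 0 0 0; 0 -1.4 -0.5 -9.8 0 0 0; 0 -2.3 -0.9 -9.8 0 0 0; 0 -3.3 -1.2 -9.9 0 0 0; 0 -4.7 -1.8 -10 0 0 0; 0 -6.1 -2.3 -10.3 0 0 0; 0 -7.5 -2.8 -10.8 0 0 0; 0 -9 -3.3 -11.3 0 0 0; 0 -10 -3.7 -11.5 0 0 0'; python3 -m inch '0 0 0 0 0 0 0; 0 0 0 0 0 0 0; 0 0 0 5 0 0 0; 0 0 0 10 0 0 0;0 0 0 12 0 0 0'; python3 - <<'E'
from h import *
t=grab_frame("top"); s=grab_frame("scene"); save(s,"e2.png",(230,80,400,260),3)
save(t,"e1.png",(80,110,300,260),3)
a=cv2.imread("pics/e1.png");b=cv2.imread("pics/e2.png");h=max(a.shape[0],b.shape[0])
pad=lambda i:cv2.copyMakeBorder(i,0,h-i.shape[0],0,0,cv2.BORDER_CONSTANT)
o=np.hstack([pad(a),pad(b)]); cv2.imwrite("pics/e3.png",cv2.resize(o,None,fx=.68,fy=.68))
print(telemetry.get_state()["eef_pos"])
E
```

```text
t: 14.75
eef_pos: [0.4954, 0.241, 0.1633]
ee_rot: [3.14, 0.004, 1.935]
force: [0.6, 0.0, -0.4]
width: 0.0006
t: 15.38
eef_pos: [0.4969, 0.2418, 0.2869]
ee_rot: [3.135, 0.003, 1.935]
force: [0.8, -0.0, -0.4]
width: 0.0005
[0.49694181 0.2418288  0.28635746]
```

View pics/e3.png

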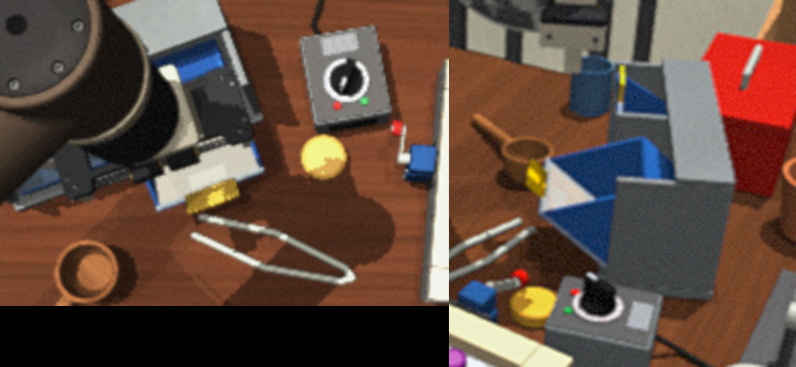

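The bin is fully open, with its tab forward; nothing else has moved. Now I measure the pieces accurately.

```bash
cat > m.py <<'E'
from h import *
np.set_printoptions(precision=4,suppress=True)
F={c:grab_frame(c) for c in("scene","top")}
C=np.array([.4865,-.2366]); Y=np.radians(-3.65)
P={c:pinpoint(c,"piece0") for c in F}
B={k:blobs(F[k],shelfquad(F[k],C,Y,z=.125 if k=="scene" else .112)) for k in F}
R=np.array([[np.cos(Y),np.sin(Y)],[-np.sin(Y),np.cos(Y)]])
for n in HUE:
    if not all(n in B[k] and B[k][n][1]>12 for k in F): print(n,"-",{k:B[k][n][1] for k in F if n in B[k]}); continue
    X,e=tri(*[(F[k],B[k][n][0]) for k in F]); q=[]
    for k in F:
        d=[(np.linalg.norm(np.array(p["location"])-B[k][n][0]),p["location"]) for p in P[k]]
        if d and min(d,key=lambda a:a[0])[0]<6: q.append((F[k],min(d,key=lambda a:a[0])[1]))
    s="%s blob %s e%.1fmm"%(n,X,e*1e3)
    if len(q)==2: Z,e=tri(*q); s+=" net %s e%.1f kiln %s"%(Z,e*1e3,R@(Z[:2]-C))
    print(s)
st=telemetry.get_state(); print("tcp",st["eef_pos"],np.degrees(st["ee_rot"]),"t",st["t"],"w",st["width"])
E
python3 m.py; python3 - <<'E'
from h import *
F={c:grab_frame(c) for c in("scene","top")}
P={c:pinpoint(c,"post0") for c in F}
for p in P["scene"]:
  for q in P["top"]:
    X,e=tri((F["scene"],p["location"]),(F["top"],q["location"]))
    if e<.008: print("post",X,e)
E
```

```text
red blob [ 0.4232 -0.2363  0.1127] e1.1mm net [ 0.4191 -0.233   0.1086] e0.6 kiln [-0.0675 -0.0007]
amber blob [ 0.4868 -0.1669  0.1042] e1.4mm net [ 0.4925 -0.171   0.1209] e1.2 kiln [0.0018 0.0659]
blue blob [ 0.5585 -0.2425  0.1094] e0.4mm net [ 0.5651 -0.242   0.1128] e2.2 kiln [ 0.0788 -0.0004]
violet blob [ 0.5565 -0.1719  0.1082] e1.3mm net [ 0.5592 -0.1783  0.1153] e3.9 kiln [0.0689 0.0628]
turq blob [ 0.5529 -0.3072  0.1074] e0.1mm net [ 0.555  -0.3105  0.1056] e1.8 kiln [ 0.0731 -0.0694]
tcp [0.4951 0.2407 0.2821] [-179.9917    0.2803  110.8553] t 15.675 w 0.00036298153700847074
post [ 0.49108931 -0.23584242  0.08109102] 0.0013990142068343362
post [ 0.41732481 -0.30107707  0.08674525] 0.0004918203278738689
```

```bash
python3 -m inch '0.52 1 -6 -2 0 0 5; 0.52 2 -12 -4 0 0 10; 0.52 3 -18 -6 0 0 15; 0.52 4 -24 -7 0 0 20; 0.52 5 -30 -7 0 0 20; 0.52 6 -36 -7 0 0 20; 0.52 6.2 -41.5 -7 0 0 20; 0.52 6.2 -41.5 -7 0 0 20; 0.52 6.2 -41.5 -7 0 0 20' 25; python3 -c "
from h import *
s=telemetry.get_state();print(s['eef_pos'],np.degrees(s['ee_rot']),s['width'])"
```

```text
t: 17.0
eef_pos: [0.557, -0.1744, 0.212]
ee_rot: [-3.141, 0.004, 2.283]
force: [-0.1, 0.3, 0.9]
width: 0.0453
[ 0.55698629 -0.17438447  0.21203339] [-179.98935259    0.2477186   130.80414908] 0.04534156616550111
```

```bash
python3 -m inch '0.52 0 0 -5 0 0 0; 0.52 0 0 -9 0 0 0; 0.52 0 0 -11.3 0 0 0; 0.52 0 0 -11.4 0 0 0; 0 0 0 -11.4 0 0 0; 0 0 0 -11.4 0 0 0; 0 0 0 -11.4 0 0 0; 0 0 0 -11.4 0 0 0; 0 0 0 -7 0 0 0; 0 0 0 -1 0 0 0; 0 0 0 1 0 0 0; 0 0 0 1 0 0 0' 30
```

```text
t: 18.5
eef_pos: [0.5577, -0.1745, 0.2241]
ee_rot: [3.139, 0.007, 2.283]
force: [0.3, 0.1, -1.0]
width: 0.0316
```

```bash
python3 -m inch '0 -0.5 6 0 0 0 -5; 0 -1 12 0 0 0 -10; 0 -1.5 18 0 0 0 -15; 0 -2 24 0 0 0 -20; 0 -2.5 30 0 0 0 -20; 0 -3 36 0 0 0 -20; 0 -3.3 42.4 0 0 0 -20; 0 -3.3 42.4 -2 0 0 -20; 0 -3.3 42.4 -7 0 0 -20; 0 -3.3 42.4 -11 0 0 -20; 0 -3.3 42.4 -11.8 0 0 -20; 0 -3.3 42.4 -11.8 0 0 -20'; python3 -c "
from h import *
s=grab_frame('scene');save(s,'f1.png',(260,80,400,220),5)"
```

```text
t: 20.0
eef_pos: [0.5242, 0.2489, 0.1057]
ee_rot: [3.141, 0.008, 1.934]
force: [-5.0, -1.3, -2.9]
width: 0.0313
```

View pics/f1.png

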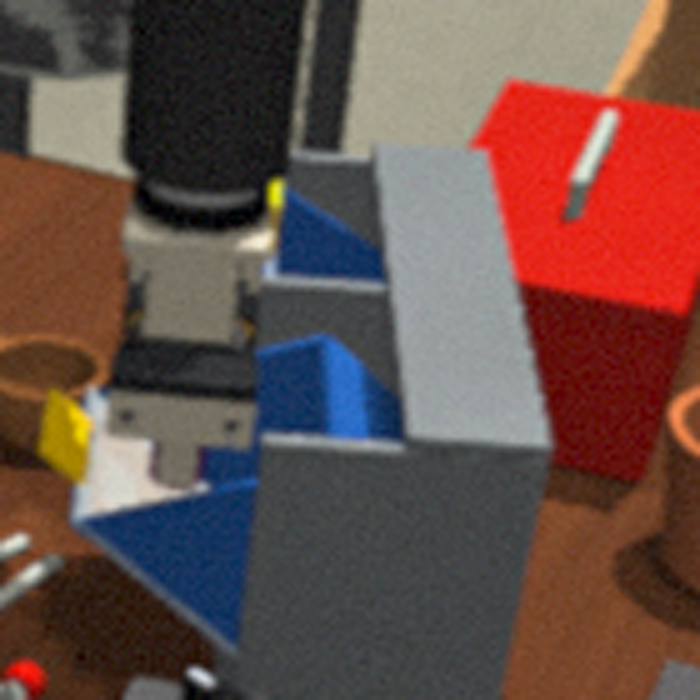

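The piece is inside the bin, but there is a 5 N side force, so the gripper body brushes the rack. I release here and next time stay 10–12 mm further forward.

```bash
python3 -m inch '0.5 -0.6 -0.2 0.3 0 0 0; 0.5 -1 -0.4 0.4 0 0 0; 0.5 -1 -0.4 0.5 0 0 0; 0.52 -1 -0.4 5 0 0 0; 0.52 -1 -0.4 10 0 0 0; 0.52 -1 -6 10 0 0 3; 0.52 -1 -12 10 0 0 8; 0.52 -2 -18 10 0 0 14; 0.52 -2 -24 10 0 0 20; 0.52 -3 -30 10 0 0 20; 0.52 -3.4 -36 10 0 0 20; 0.52 -3.4 -41.8 10 0 0 20'; python3 m.py
```

```text
t: 21.55
eef_pos: [0.4901, -0.171, 0.2074]
ee_rot: [3.139, 0.009, 2.283]
force: [1.2, -0.2, -0.1]
width: 0.0455
red blob [ 0.4237 -0.2372  0.1132] e1.5mm
amber - {'scene': 263, 'top': 2}
blue - {'scene': 230}
violet - {}
turq - {'scene': 293}
tcp [ 0.4901 -0.1703  0.2066] [179.904    0.4534 130.6283] t 21.75 w 0.045891854898330586
```

```bash
python3 -m inch '0.52 0 0.1 -5 0 0 0; 0.52 0 0.1 -9 0 0 0; 0.52 0 0.1 -10.7 0 0 0; 0.52 0 0.1 -10.8 0 0 0; 0 0 0.1 -10.8 0 0 0; 0 0 0.1 -10.8 0 0 0; 0 0 0.1 -10.8 0 0 0; 0 0 0.1 -10.8 0 0 0; 0 0 0.1 -6 0 0 0; 0 0 0.1 0 0 0 0; 0 0 0.1 1.5 0 0 0; 0 0 0.1 1.5 0 0 0' 30
```

```text
t: 23.25
eef_pos: [0.4903, -0.1693, 0.2225]
ee_rot: [3.138, 0.009, 2.279]
force: [-0.6, 0.4, -0.8]
width: 0.0318
```

```bash
python3 -m inch '0 0.5 6 0 0 0 -5; 0 1 12 0 0 0 -10; 0 1.5 18 0 0 0 -15; 0 2 24 0 0 0 -20; 0 2.2 30 0 0 0 -20; 0 2.4 36 0 0 0 -20; 0 2.4 41.5 0 0 0 -20; 0 2.4 41.5 -2 0 0 -20; 0 2.4 41.5 -7 0 0 -20; 0 2.4 41.5 -10.5 0 0 -20; 0 2.4 41.5 -11 0 0 -20; 0 2.4 41.5 -11 0 0 -20'; python3 -m inch '0.5 0 0 0 0 0 0; 0.5 0 0 0 0 0 0; 0.5 0 0 0 0 0 0; 0.52 0 0 5 0 0 0; 0.52 0 0 10 0 0 0; 0.52 0 0 10 0 0 0'; python3 m.py
```

```text
t: 24.75
eef_pos: [0.5143, 0.2455, 0.1122]
ee_rot: [3.139, 0.01, 1.931]
force: [0.9, -0.6, -0.2]
width: 0.0314
t: 25.5
eef_pos: [0.5164, 0.247, 0.2172]
ee_rot: [3.131, 0.007, 1.931]
force: [-0.1, 0.0, -0.7]
width: 0.0455
red blob [ 0.4232 -0.2364  0.1127] e1.1mm net [ 0.4194 -0.236   0.109 ] e1.3 kiln [-0.067  -0.0037]
amber - {}
blue blob [ 0.559  -0.2431  0.1094] e0.1mm net [ 0.5634 -0.2373  0.1077] e0.6 kiln [0.0768 0.0042]
violet - {}
turq blob [ 0.5527 -0.3074  0.1074] e0.2mm net [ 0.5566 -0.3129  0.1171] e0.2 kiln [ 0.0748 -0.0716]
tcp [0.5138 0.2451 0.2114] [179.9236   0.5814 110.6012] t 25.7 w 0.04552351594756624
```

```bash
python3 -m inch '0.52 0.5 -6 0 0 0 5; 0.52 1 -12 0 0 0 10; 0.52 1.5 -18 0 0 0 15; 0.52 2 -24 0 0 0 20; 0.52 3 -30 0 0 0 20; 0.52 4 -36 0 0 0 20; 0.52 4.6 -42 0 0 0 20; 0.52 4.6 -48 0 0 0 20; 0.52 4.6 -48.7 0 0 0 20; 0.52 4.6 -48.7 0 0 0 20; 0.52 4.6 -48.7 0 0 0 20'; python3 -m inch '0.52 0 0 -5 0 0 0; 0.52 0 0 -9 0 0 0; 0.52 0 0 -11.2 0 0 0; 0.52 0 0 -11.2 0 0 0; 0 0 0 -11.2 0 0 0; 0 0 0 -11.2 0 0 0; 0 0 0 -11.2 0 0 0; 0 0 0 -11.2 0 0 0; 0 0 0 -6 0 0 0; 0 0 0 0 0 0 0; 0 0 0 1.5 0 0 0; 0 0 0 1.5 0 0 0' 30
```

```text
t: 27.08
eef_pos: [0.5597, -0.2408, 0.211]
ee_rot: [3.141, 0.01, 2.28]
force: [0.3, -0.4, 0.3]
width: 0.0458
t: 28.58
eef_pos: [0.5599, -0.2408, 0.227]
ee_rot: [3.139, 0.011, 2.28]
force: [-0.0, -0.2, -1.9]
width: 0.0314
```

```bash
python3 -m inch '0 -0.5 6 0 0 0 -5; 0 -1 12 0 0 0 -10; 0 -1.5 18 0 0 0 -15; 0 -2 24 0 0 0 -20; 0 -3 30 0 0 0 -20; 0 -4 36 0 0 0 -20; 0 -5 42 0 0 0 -20; 0 -5.1 48 0 0 0 -20; 0 -5.1 50.1 0 0 0 -20; 0 -5.1 50.1 -5 0 0 -20; 0 -5.1 50.1 -10 0 0 -20; 0 -5.1 50.1 -11 0 0 -20'; python3 -m inch '0 0 0 0 0 0 0; 0.5 0 0 0 0 0 0; 0.5 0 0 0 0 0 0; 0.5 0 0 0 0 0 0; 0.52 0 0 5 0 0 0; 0.52 0 0 10 0 0 0; 0.52 0 0 10 0 0 0'; python3 m.py
```

```text
t: 30.08
eef_pos: [0.5064, 0.2575, 0.1126]
ee_rot: [-3.136, 0.014, 1.93]
force: [0.4, -0.3, -1.0]
width: 0.0314
t: 30.95
eef_pos: [0.5085, 0.2591, 0.2178]
ee_rot: [3.138, 0.011, 1.931]
force: [-0.5, 0.0, -0.4]
width: 0.0455
red blob [ 0.4232 -0.2363  0.1126] e1.1mm net [ 0.4195 -0.2358  0.1132] e4.2 kiln [-0.0669 -0.0034]
amber - {}
blue - {}
violet - {}
turq blob [ 0.5528 -0.3078  0.1078] e0.4mm net [ 0.5546 -0.3126  0.1112] e1.1 kiln [ 0.0728 -0.0715]
tcp [0.5059 0.2572 0.2119] [-179.6328    0.8185  110.5782] t 31.15 w 0.0455000871020258
```

```bash
python3 -m inch '0.52 0.5 -6 0 0 0 5; 0.52 1 -12 0 0 0 10; 0.52 1.5 -18 0 0 0 15; 0.52 2 -24 0 0 0 20; 0.52 3 -30 0 0 0 20; 0.52 4 -36 0 0 0 20; 0.52 4.8 -42 0 0 0 20; 0.52 4.8 -48 0 0 0 20; 0.52 4.8 -54 0 0 0 20; 0.52 4.8 -56.6 0 0 0 20; 0.52 4.8 -56.6 0 0 0 20; 0.52 4.8 -56.6 0 0 0 20'; python3 -m inch '0.52 0 0 -5 0 0 0; 0.52 0 0 -9 0 0 0; 0.52 0 0 -11.2 0 0 0; 0.52 0 0 -11.2 0 0 0; 0 0 0 -11.2 0 0 0; 0 0 0 -11.2 0 0 0; 0 0 0 -11.2 0 0 0; 0 0 0 -11.2 0 0 0; 0 0 0 -6 0 0 0; 0 0 0 0 0 0 0; 0 0 0 1.5 0 0 0; 0 0 0 1.5 0 0 0' 30
```

```text
t: 32.65
eef_pos: [0.5534, -0.3084, 0.2108]
ee_rot: [-3.134, 0.013, 2.279]
force: [0.9, -0.3, -0.3]
width: 0.0456
t: 34.15
eef_pos: [0.5537, -0.3085, 0.2269]
ee_rot: [-3.136, 0.014, 2.278]
force: [-0.4, 0.6, -1.2]
width: 0.0315
```

```bash
python3 -m inch '0 -0.5 6 0 0 0 -5; 0 -1 12 0 0 0 -10; 0 -1.5 18 0 0 0 -15; 0 -2 24 0 0 0 -20; 0 -3 30 0 0 0 -20; 0 -3.5 36 0 0 0 -20; 0 -3.5 42 0 0 0 -20; 0 -3.5 48 0 0 0 -20; 0 -3.5 54 0 0 0 -20; 0 -3.5 54 -3 0 0 -20; 0 -3.5 54 -8 0 0 -20; 0 -3.5 54 -10.5 0 0 -20'; python3 -m inch '0 0 0 0 0 0 0; 0.5 0 0 0 0 0 0; 0.5 0 0 0 0 0 0; 0.5 0 0 0 0 0 0; 0.52 0 0 5 0 0 0; 0.52 0 0 10 0 0 0; 0.52 0 0 10 0 0 0'; python3 m.py
```

```text
t: 35.65
eef_pos: [0.516, 0.2299, 0.1169]
ee_rot: [-3.129, 0.016, 1.929]
force: [-0.6, 0.7, -0.2]
width: 0.0311
t: 36.52
eef_pos: [0.5182, 0.2313, 0.2223]
ee_rot: [-3.138, 0.014, 1.929]
force: [0.5, 0.2, -1.5]
width: 0.0454
red blob [ 0.4232 -0.2363  0.1129] e1.1mm net [ 0.4202 -0.2365  0.1122] e0.7 kiln [-0.0662 -0.0041]
amber - {}
blue - {}
violet - {}
turq - {}
tcp [0.5155 0.2295 0.2163] [-179.2268    0.9296  110.5188] t 36.725 w 0.04533986684530381
```

```bash
python3 -m inch '0.52 -1 -6 0 0 0 5; 0.52 -2 -12 0 0 0 10; 0.52 -3 -18 0 0 0 15; 0.52 -4 -24 0 0 0 20; 0.52 -5.5 -30 0 0 0 20; 0.52 -7 -36 0 0 0 20; 0.52 -8.5 -42 0 0 0 20; 0.52 -9.4 -46.5 0 0 0 20; 0.52 -9.4 -46.5 0 0 0 20; 0.52 -9.4 -46.5 0 0 0 20'; python3 -m inch '0.52 0 0 -5 0 0 0; 0.52 0 0 -9 0 0 0; 0.52 0 0 -11.6 0 0 0; 0.52 0 0 -11.6 0 0 0; 0 0 0 -11.6 0 0 0; 0 0 0 -11.6 0 0 0; 0 0 0 -11.6 0 0 0; 0 0 0 -11.6 0 0 0; 0 0 0 -6 0 0 0; 0 0 0 0 0 0 0; 0 0 0 1.5 0 0 0; 0 0 0 1.5 0 0 0' 30
```

```text
t: 37.98
eef_pos: [0.421, -0.2355, 0.2155]
ee_rot: [-3.127, 0.015, 2.277]
force: [-0.1, 0.2, -0.2]
width: 0.0457
t: 39.48
eef_pos: [0.4212, -0.2355, 0.2313]
ee_rot: [-3.129, 0.016, 2.276]
force: [0.2, -0.7, -1.2]
width: 0.0318
```

```bash
python3 -m inch '0 1 6 0 0 0 -5; 0 2 12 0 0 0 -10; 0 3 18 0 0 0 -15; 0 4 24 0 0 0 -20; 0 5.5 30 0 0 0 -20; 0 7 36 0 0 0 -20; 0 8.5 42 0 0 0 -20; 0 9.2 48.2 0 0 0 -20; 0 9.2 48.2 0 0 0 -20; 0 9.2 48.2 -4 0 0 -20; 0 9.2 48.2 -8 0 0 -20; 0 9.2 48.2 -10.5 0 0 -20'; python3 -m inch '0 0 0 0 0 0 0; 0.5 0 0 0 0 0 0; 0.5 0 0 0 0 0 0; 0.5 0 0 0 0 0 0; 0.52 0 0 5 0 0 0; 0.52 0 0 10 0 0 0; 0 -10 -13 10 0 0 0; 0 -11 -20 10 0 0 0; 0 -11 -20 10 0 0 0'; python3 m.py;  python3 - <<'E'
from h import *
t=grab_frame("top"); s=grab_frame("scene"); save(s,"g2.png",(80,80,380,330),2)
save(t,"g1.png",(100,100,420,280),2)
a=cv2.imread("pics/g1.png");b=cv2.imread("pics/g2.png")
h=max(a.shape[0],b.shape[0]);pad=lambda i:cv2.copyMakeBorder(i,0,h-i.shape[0],0,0,cv2.BORDER_CONSTANT)
cv2.imwrite("pics/g3.png",cv2.resize(np.hstack([pad(a),pad(b)]),None,fx=.64,fy=.64))
E
```

```text
t: 40.98
eef_pos: [0.5112, 0.2444, 0.1225]
ee_rot: [-3.124, 0.018, 1.927]
force: [-0.9, -0.6, -0.1]
width: 0.0312
t: 42.1
eef_pos: [0.4183, 0.0808, 0.2232]
ee_rot: [-3.126, 0.018, 1.928]
force: [0.9, -1.0, 0.9]
width: 0.0208
red - {}
amber - {}
blue - {}
violet - {}
turq - {}
tcp [0.4192 0.0815 0.2237] [-179.1656    0.9868  110.3116] t 42.3 w 0.005015873305019178
```

View pics/g3.png

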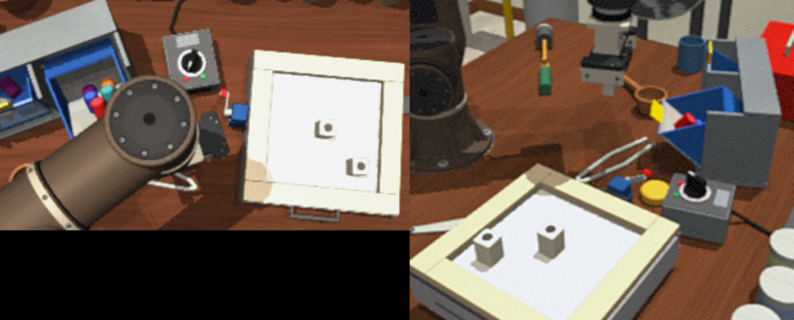

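The picture shows the shelf with only the two posts, the pieces in the bin, the lever up and the selector at red. Now I put the closed fingers in front of the tab.

```bash
python3 -m inch '0 -0.6 6 0 0 0 0; 0 -0.6 12.7 0 0 0 0; 0 -0.6 12.7 0 0 0 0; 0 -0.6 12.7 -5 0 0 0; 0 -0.6 12.7 -10 0 0 0; 0 -0.6 12.7 -12.4 0 0 0; 0 -0.6 12.7 -12.4 0 0 0'; python3 - <<'E'
from h import *
import numpy as np
F={c:grab_frame(c) for c in("scene","top")}
P={c:pinpoint(c,"bin_tab") for c in F}; print({c:[(np.round(x["location"],1).tolist(),round(x["p"],2)) for x in P[c][:2]] for c in F})
if all(P.values()): print(tri(*[(F[c],P[c][0]["location"]) for c in F]))
print("scene only at z .13", [atz(F["scene"],x["location"],.125) for x in P["scene"][:1]], telemetry.get_state()["force"])
E
```

```text
t: 43.28
eef_pos: [0.4131, 0.2089, 0.0974]
ee_rot: [-3.121, 0.02, 1.927]
force: [-0.3, -0.3, 1.2]
width: 0.0003
{'scene': [([270.7, 164.6], 0.93), ([289.1, 177.5], 0.56)], 'top': [([350.1, 204.1], 0.72), ([187.0, 210.3], 0.67)]}
(array([ 0.53003252, -0.13441423,  0.33611824]), np.float64(0.08434191330963754))
scene only at z .13 [array([0.45769419, 0.2221478 , 0.125     ])] [-0.38341919  0.55296845  0.29886578]
```

```bash
python3 -m inch '0 2 0.7 0 0 0 0; 0 2.7 1 0.2 0 0 0; 0 3.4 1.3 1 0 0 0; 0 4.1 1.5 1.8 0 0 0; 0 4.9 1.8 2.6 0 0 0; 0 5.6 2.1 3.5 0 0 0; 0 6.3 2.3 4 0 0 0; 0 7 2.6 4.6 0 0 0; 0 7.7 2.8 5.1 0 0 0; 0 8.3 3.1 5.5 0 0 0; 0 9 3.4 5.9 0 0 0; 0 9.7 3.6 6.3 0 0 0'; python3 -m inch '0 0.6 0.3 0.3 0 0 0; 0 1.3 0.5 0.5 0 0 0; 0 2 0.8 0.7 0 0 0; 0 2.6 1 0.9 0 0 0; 0 3.2 1.2 1 0 0 0; 0 3.7 1.4 1.1 0 0 0; 0 4.2 1.6 1.2 0 0 0; 0 4.6 1.7 1.2 0 0 0; 0 4.9 1.8 1.2 0 0 0; 0 4.9 1.8 1.2 0 0 0'
```

```text
t: 44.98
eef_pos: [0.5122, 0.2467, 0.1635]
ee_rot: [-3.128, 0.017, 1.927]
force: [-0.8, 0.4, 0.1]
width: 0.0005
t: 46.22
eef_pos: [0.5562, 0.2629, 0.1753]
ee_rot: [-3.118, 0.017, 1.927]
force: [-24.9, -2.0, 14.8]
width: 0.0008
```

25 N against a stop at the place computed for shut. I back off and check.

```bash
python3 -m inch '0 -1 -0.4 0 0 0 0; 0 -3 -1.1 0 0 0 0; 0 -6 -2.2 4 0 0 0; 0 -9 -8 9 0 0 0; 0 -9 -14 12 0 0 0; 0 -9 -18 12 0 0 0; 0 -9 -20 12 0 0 0; 0 -9 -20 12 0 0 0'; python3 - <<'E'
from h import *
F={c:grab_frame(c) for c in("scene","top")}
for n in("bin_tab","jacks","wood_block","wax_puck","switch_roller","selector_grip"):
    P={c:pinpoint(c,n) for c in F}; print(n,{c:[(np.round(x["location"],1).tolist(),round(x["p"],2)) for x in P[c][:2]] for c in F})
    if all(P.values()): print(tri(*[(F[c],P[c][0]["location"]) for c in F]))
save(F["scene"],"h2.png",(230,80,400,260),3); save(F["top"],"h1.png",(90,80,350,270),2)
a=cv2.imread("pics/h1.png");b=cv2.imread("pics/h2.png")
h=max(a.shape[0],b.shape[0]);pad=lambda i:cv2.copyMakeBorder(i,0,h-i.shape[0],0,0,cv2.BORDER_CONSTANT)
cv2.imwrite("pics/h3.png",cv2.resize(np.hstack([pad(a),pad(b)]),None,fx=.77,fy=.77))
E
```

```text
t: 47.22
eef_pos: [0.4664, 0.0616, 0.2959]
ee_rot: [-3.12, 0.017, 1.925]
force: [0.9, 0.3, 0.8]
width: 0.0005
bin_tab {'scene': [([315.1, 148.0], 0.75)], 'top': [([163.6, 158.4], 0.62)]}
(array([0.57316201, 0.26558629, 0.19295309]), np.float64(0.0010666137406153107))
jacks {'scene': [([240.7, 205.9], 0.58)], 'top': [([209.3, 231.6], 0.87), ([348.9, 206.7], 0.71)]}
(array([ 0.39875646,  0.15874786, -0.00639897]), np.float64(0.0038644352577424513))
wood_block {'scene': [([264.9, 164.2], 0.57)], 'top': []}
wax_puck {'scene': [([271.5, 236.0], 0.82)], 'top': []}
switch_roller {'scene': [([261.1, 215.3], 0.63)], 'top': []}
selector_grip {'scene': [([302.5, 224.1], 0.55)], 'top': [([374.3, 226.7], 0.45)]}
(array([ 0.55789214, -0.19570963,  0.26335346]), np.float64(0.1537001910188363))
```

View pics/h3.png

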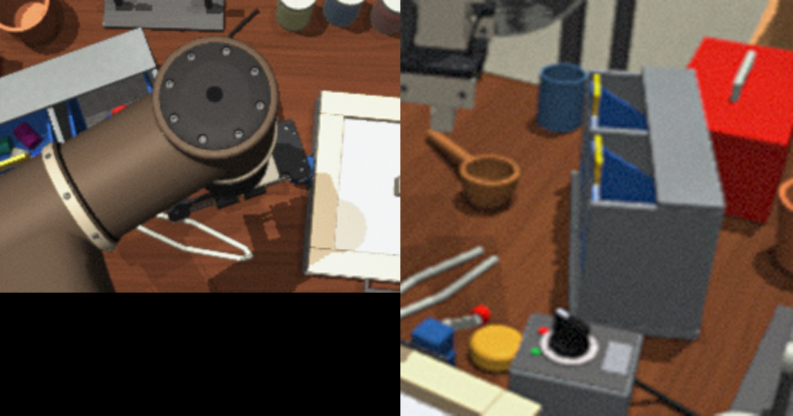

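The bin is flush as at the start. The arm hides part of the top view, so I move it aside for a last count.

```bash
python3 -m inch '0 0 -6 0 0 0 0; 0 0 -12 0 0 0 0; 0 0 -18 0 0 0 0; 0 0 -24 0 0 0 0; 0 0 -30 0 0 0 0; 0 -2 -36 0 0 0 0; 0 -4 -42 0 0 0 0; 0 -8 -48 0 0 0 0; 0 -8 -48 0 0 0 0'; python3 - <<'E'
from h import *
F={c:grab_frame(c) for c in("scene","top")}
for c,box in(("top",(140,130,200,200)),("scene",(300,132,350,175))):
    hsv=cv2.cvtColor(np.array(F[c]["pixels"]),cv2.COLOR_RGB2HSV)
    m=((hsv[:,:,0]>18)&(hsv[:,:,0]<35)&(hsv[:,:,1]>120)&(hsv[:,:,2]>110)).astype(np.uint8)
    k=np.zeros_like(m);k[box[1]:box[3],box[0]:box[2]]=1
    n,l,st,ce=cv2.connectedComponentsWithStats(m&k); print(c,[(ce[i],st[i]) for i in range(1,n) if st[i,4]>8])
for n in("wood_block","wax_puck","switch_roller","post0"):
    P={c:pinpoint(c,n) for c in F}; print(n,{c:[(np.round(x["location"],1).tolist(),round(x["p"],2)) for x in P[c][:3]] for c in F})
    if all(P.values()): print(tri(*[(F[c],P[c][0]["location"]) for c in F]))
save(F["top"],"i1.png",(80,90,430,270),2)
print(telemetry.get_state()["eef_pos"],telemetry.get_state()["t"])
E
```

```text
t: 49.05
eef_pos: [0.384, -0.4196, 0.2948]
ee_rot: [-3.117, 0.017, 1.923]
force: [0.0, 0.9, 0.1]
width: 0.0007
top [(array([162.79310345, 159.50574713]), array([150, 154,  27,  12,  87], dtype=int32))]
scene [(array([315.08163265, 147.34693878]), array([314, 138,   4,  21,  49], dtype=int32))]
wood_block {'scene': [([267.9, 165.0], 0.84)], 'top': [([125.4, 241.8], 0.66)]}
(array([3.63611868e-01, 4.04576833e-01, 2.77155270e-04]), np.float64(0.0010129961263259444))
wax_puck {'scene': [([268.6, 230.3], 0.64)], 'top': [([237.4, 187.6], 0.6)]}
(array([0.53164018, 0.08005864, 0.00915015]), np.float64(0.0029087470103419354))
switch_roller {'scene': [([264.4, 218.5], 0.57), ([267.4, 166.2], 0.27)], 'top': [([274.8, 165.5], 0.5)]}
(array([ 0.57061557, -0.02364073,  0.13674219]), np.float64(0.007018629090531739))
post0 {'scene': [([142.5, 285.2], 0.8), ([188.6, 274.2], 0.68)], 'top': [([377.1, 228.4], 0.77), ([351.1, 203.3], 0.74)]}
(array([ 0.41965804, -0.30759774,  0.08753966]), np.float64(0.0005577621591447577))
[ 0.38690951 -0.41622656  0.29539108] 49.55
```

View pics/i1.png

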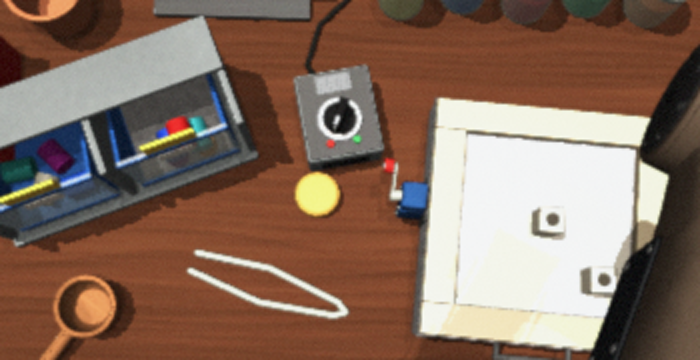

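```bash
python3 -c "
from station import arm; print(arm.job_done())"
```

```text
the job is handed in; nothing more can be done
None
```

I did the whole job in the order asked and handed it in at about 50 s of the 210 s allowed; no verdict was reported.

- **Selector:** turned clockwise to its stop. In the last picture it points at the red mark.
- **Lid switch:** roller pressed down about 25 mm, past the 17 mm click point, at 5.4 N. It sprang back up.
- **Pieces:** violet, amber, blue, turquoise and red went into the right-hand bin; green was not on the shelf. The last pictures show no pieces left on the shelf and both posts standing.
- **Bin:** pushed shut against 25 N. Its tab was then within half a pixel of its starting place in both cameras.
- **Bench items:** the jacks and the wooden cup are in the same pixel positions as at the start, and the wax measured within a few millimetres in x and y.

**Checks that disagreed or fell short:**
- The network put the cup 17 mm from its first reading, but the pictures show it in the same place, so I took that as network noise.
- The last roller reading was 7–9 mm off (7 mm between the two views), though the lever is plainly up in the picture.
- With the first piece, the gripper body brushed the rack at about 5 N, so I placed the others further forward.
- After the bin was shut, only red, blue and turquoise showed in it; its front hides the other two.

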